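# Wedge a mirror's edge off its battens and hold it

## Robot

A 6-joint arm with a two-finger parallel gripper is mounted at the origin on the work surface. World frame = base frame: x ahead of the robot, y to its left, z up, the work surface at z = 0. Lengths are in mm, angles in degrees, forces in N, time in s.
With the tool pointing down it reaches from about 300 to 850 mm from the base axis. Payload 4.2 kg.
Tool frame: the origin (TCP) lies at the very end of the fingers, on their centre line; the grasp point (between the pads) lies 19 mm behind it; x points along the fingers, y is the direction in which the jaws open and shut, and the axes are right-handed (so a half turn about x gives the same grasp; the last joint's range is limited). The gripper opens to 91 mm and grips with 3 to 60 N. Pads are 32 mm wide; open, the fingers measure 118 mm over their backs; the gripper's body (76 mm by 178 mm) begins 60 mm behind the grasp point.
Start: joints at [70.703, 18.312, 89.639, -0, 72.044, -1.146], TCP at [179.131, 546.402, 213.976] pointing down, gripper open.
Joint ranges: [-177.97, 177.97], [-48.28, 115.42], [12.27, 149.76], [-77.06, 257.06], [2.81, 150.46], [-146.56, 146.56]. Speed limits (degrees/s): [147.25, 147.25, 180, 180, 180, 180].

## Interface

Orientations are given as [roll, pitch, yaw] about the fixed x, y, z axes, in that order (R = Rz(yaw) Ry(pitch) Rx(roll)).
In Python, from workcell import sensors, grab_frame, job_done, finder gives the robot as it stands.
- The arm moves only by the tool play_rows, never from a script. Its argument "motion" is a list of rows, each a list of 5 numbers: the shift along the world's x, y, z in m, then the turn about the world's z in rad, then the opening, from 0 (shut) to 1 (fully open). In form: [[tx, ty, tz, roll, fingers], ...]. A call has exactly 8 rows; each row is the pose to reach, as a shift and turn from the pose commanded when the call began; what a row does not reach only later rows make up. A row lasts 1/12 s, in which the tool goes at most 41.7 mm and 7.16 degrees, less where a joint would pass 70% of its speed; a pose out of reach is approached as far as the arm can. A call with a gripper value outside its range is refused whole. The fingers move at their own pace and stop on an object; "squeeze" is the grip in N (left out, the last holds). Time passes only in rows, so rows that repeat a pose let the fingers close, or fill a call up. It gives the time, the measured TCP pose, the force and the opening at its end, in the units of the state.
- sensors.state(): the state, without advancing time (a new reading comes with each control period).
- grab_frame(name): name is "side" or "top"; returns a dict with "img" (384x512x3 uint8, blue, green, red), "fx", "fy", "cx", "cy" (pixels), "rvec" (rotation vector, rad) and "tvec" (3), from world to camera coordinates, as OpenCV has them. Camera axes: x right, y down, z forward; pixel columns grow to the right and rows downward; lengths in mm; the calibration is good to about 2 mm. A picture is of the moment at which its call begins. There is no depth.
- job_done(): hands the job in, once; it reports no verdict.
Trained networks look in a picture, given as the dict that the camera call returned (one of the last four; its "shot" number tells which), for a name from the list of things; names that differ only in an ending like _2 or _b are one class to them, and where a whole thing is asked for, a point or a joint stands for the part that bears it (a point fixed in the world has none). Each returns a list of dicts, best first, with "conf" (0 to 1); they miss things now and then, are a little off and sometimes report something else, mostly with a low value. They report only what shows in the picture. A call takes as long as a camera call. They do not tell look-alikes from the thing itself.
- finder.spot_in(picture, label): "point" ([column, row] in pixels, amid what is visible of it).
- finder.spot_point(picture, label): "point" ([column, row] in pixels: a listed point, or the origin of a listed thing).
The state is a dict: "time_s": time; "qpos": joint angles; "qvel": joint speeds; "effort": joint torques, N m; "ee_pos": TCP position; "ee_rot": TCP orientation; "force": force on the tool from outside, world axes, zero at the start; "torque": the same for the moment, N m; "gripper_width": finger opening in mm.
Only numpy, scipy, OpenCV 4.12 (cv2) and the standard library are available. Lean on these libraries where they do the work, as an engineer would, in place of code of your own. Each camera call takes 0.05 s, during which the arm holds its last target.

## Task

Take the tapered wooden wedge by its grip block and slide it, flat on the bench and thin end first, under the middle of the mirror's open front edge, between the two battens, gently, until that edge has just lifted about 5 mm off the battens, so that a person could get fingertips under it. Finish still gripping the wedge there, with the mirror's back edge resting on the battens by the stop rail. Do not press hard on the glass, touch it with the gripper or lift it much higher, and leave the other things on the bench alone.

Things in the scene. Friction and masses are not known exactly. Their poses are not given: they have to be found in the camera images.
- wedge: Loose wooden wedge 30 mm wide, flat on the bench left or right of the mirror, tip roughly away from the robot. Upright grip block 30 x 30 mm, 65 mm tall; in front of it a straight ramp 90 mm long, 23 mm thick at the block, 3 mm at the tip. Origin: centre of the grip block's underside; x points from the block to the tip (block -15 to 15 mm, ramp 15 to 105 mm), z up. The spacer looks alike but has no taper.
- wedge_tip (a point): Middle of the thin end of the wedge, on its underside, 105 mm along x from the wedge's origin; axes as the wedge's.
- cradle: Fixed wooden cradle: two battens 231 mm long, 25 wide, 10 tall, centre lines 77.5 mm either side of the middle (130 mm free between, bare bench); across their far ends a stop rail 24 mm tall, front face at x = 206 mm. Origin: bench height, midway between the battens' near ends; x points along the battens from the open front (robot side) to the stop rail, z up. Place and heading vary.
- mirror: Loose flat mirror glass 220 mm (x) by 170 mm (y) by 6 mm, 0.4 to 0.75 kg, lying on the battens within about 2 mm of the stop rail; its front edge overhangs the battens' near ends by about 15 mm. Origin: centre of its underside, 10 mm above the bench; x points from the open front edge to the stop rail, z up. Wedged up in front it pivots on its back edge; the stop rail keeps it from sliding off.
- mirror_edge (a point): Middle of the mirror's open front edge, on the underside; 10 mm above the bench at the start, 15 mm when lifted 5 mm. With the wedge flat on the bench the ramp meets the edge once the tip is about 32 mm past it; each further 4.5 mm lifts the edge 1 mm (about 54 mm past for 5 mm).
- spacer: Bystander: loose wooden spacer block of the same wood, grip block and width as the wedge, but its 90 mm foot is 23 mm thick throughout. Origin: centre of the grip block's underside; x towards the foot's end. It stands on the other side from the wedge.
- stack: Bystander: upright stack of round mirrors, 72 mm across, 91 mm tall; origin: centre of its underside.
- dispenser: Bystander: orange tape dispenser lying flat, a round part 90 mm across with an arm reaching 110 mm along x, 50 mm tall; origin: centre of the round part's underside.
Things that resemble listed ones, but are neither listed nor needed, are in the scene too. What is shaped like the wedge but turquoise is not meant.

How it is judged (in metres and radians):
At the end, for the whole second after the job is handed in: Front edge 2.5 to 9 mm above the battens, at rest on the wedge (over 0.8 N), back on the cradle (over 0.5 N), slid under 13 mm, under 0.1 rad askew; wedge flat (under 6 mm up, 0.1 rad tilt), tip within 35 mm of the middle line, gripped with over 2 N (z of mirror_edge in the frame of cradle between 0.0125 and 0.019 m and contact force between wedge and mirror above 0.8 N and contact force between cradle and mirror above 0.5 N and contact force between the fingers and wedge above 2 N and height (world z) of wedge below 0.006 m and angle between wedge's own z axis and vertical below 0.1 rad and y of wedge_tip in the frame of cradle between -0.035 and 0.035 m and x of mirror_edge in the frame of cradle above -0.028 m and angle between the x axis of mirror and the x axis of cradle, either way round below 0.1 rad and linear speed of mirror below 0.01 m/s); the arm keeps its last pose, push and grip.
It fails at once if the wedge presses on the mirror with more than 15 N (contact force between wedge and mirror above 15 N).
It fails at once if the gripper touches the mirror (more than 1 N) (contact force between any of the fingers, the arm and mirror above 1 N).
It fails at once if the mirror's front edge is lifted more than 12 mm off the battens (z of mirror_edge in the frame of cradle above 0.022 m).
It fails at once if the spacer block, the stack or the tape dispenser is moved more than 25 mm (distance of any of spacer, stack, dispenser from where it was at the start of the episode above 0.025 m).
It also fails if it takes over 51 s, if anything falls off the work surface, if the arm or the gripper's body presses on something with over 40 N, if the wrist force passes 120 N, or if a joint passes its speed limit or range.

## Working session

There is one attempt and no reset: what is moved stays moved. The work goes in short steps, Python scripts to look and compute and a tool call to move; the robot and the scene stay as the last step left them, time stands still between calls to the robot, and variables do not carry over. Pictures are saved under pics/ and viewed, and the job is handed in when it is done.

Besides the shell and the picture viewer there is one more tool, called after "Call:" as a command line: name --pt "numbers of a row" for each row, then --argument value for the rest. play_rows: Moves the arm, as the interface text tells. Its arguments: {"type":"object","properties":{"motion":{"type":"array","items":{"type":"array","items":{"type":"number"}}},"squeeze":{"type":"number"}},"required":["motion"]}

```bash
mkdir -p pics; python3 - <<'E'
from workcell import sensors, grab_frame, finder
import cv2,pickle
print(sensors.state())
fr={}
for n in ("top","side"):
    f=grab_frame(n); fr[n]=f
    cv2.imwrite(f"pics/{n}0.png",f["img"]); print(n,f["fx"],f["cx"],f["rvec"],f["tvec"])
    for l in ("wedge","wedge_tip","cradle","mirror","mirror_edge","spacer","stack","dispenser"):
        print(l,[(d["point"],d["conf"]) for d in finder.spot_point(f,l)])
pickle.dump(fr,open("f0.pkl","wb"))
E
```

```text
{'time_s': 0.0, 'qpos': array([ 7.07030064e+01,  1.83488741e+01,  8.97061271e+01, -1.28839371e-03,
        7.20403135e+01, -1.14758331e+00]), 'qvel': array([ 0.04926139,  0.0220743 , -0.00822431, -0.09997251, -0.04533438,
       -0.06718693]), 'effort': array([-1.00711153e-03, -4.12445033e+01, -2.31978571e+01,  7.25135906e-02,
        4.58300533e-02, -1.51054160e-04]), 'ee_pos': array([178.97123101, 545.92532448, 213.14987729]), 'ee_rot': array([ -90.41127708,   89.90467747, -108.56028913]), 'force': array([-0.07890235,  0.13210777,  0.27629462]), 'torque': array([ 0.05036643,  0.01861135, -0.06735048]), 'gripper_width': 91.0292806251815}
top 412.3508368085334 255.14100861381277 [ 2.15200003 -2.1221712   0.16565141] [-4.23742623e-01  5.21605211e+02  1.29376288e+03]
wedge [([355.0, 211.0], 0.89), ([379.6, 257.8], 0.77), ([340.6, 229.4], 0.56)]
wedge_tip [([348.6, 179.3], 0.87), ([381.8, 221.7], 0.7), ([318.4, 256.3], 0.59)]
cradle []
mirror [([256.9, 143.9], 0.91)]
mirror_edge [([255.8, 173.0], 0.63)]
spacer [([163.8, 213.8], 0.93)]
stack [([380.6, 154.0], 0.58)]
dispenser [([135.0, 152.1], 0.8)]
side 459.8623586838821 261.9979274654013 [ 2.17717101 -0.84925917  0.40522764] [-388.33039052  267.82151362 1079.16596286]
wedge [([321.8, 332.8], 0.95), ([327.7, 277.8], 0.92), ([295.1, 278.1], 0.76), ([411.0, 262.4], 0.45)]
wedge_tip [([254.2, 288.5], 0.91), ([347.2, 308.0], 0.91), ([349.9, 251.9], 0.71)]
cradle []
mirror [([300.1, 170.7], 0.76)]
mirror_edge [([272.3, 190.9], 0.75)]
spacer [([178.0, 160.4], 0.63)]
stack [([413.3, 260.0], 0.76)]
dispenser [([208.3, 125.0], 0.94)]
```

View pics/top0.png

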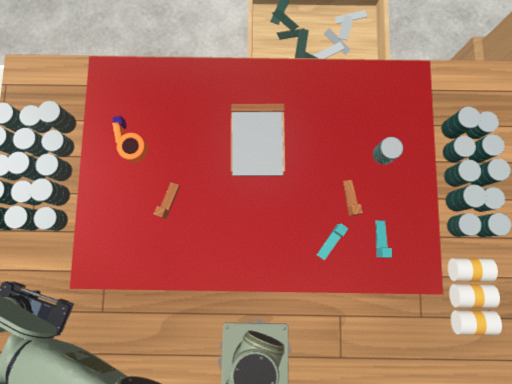

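View pics/side0.png

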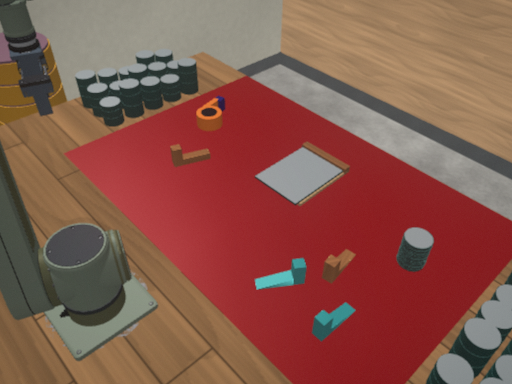

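The top view shows two brown wooden blocks: (166,200) on the left and (352,198) on the right. The turquoise decoys are at (332,240) and (383,240), and the mirror is at (257,143). I'll zoom in to see which brown block is tapered.

```bash
cat > h.py <<'E'
import numpy as np,cv2
def cam(f):
    K=np.array([[f["fx"],0,f["cx"]],[0,f["fy"],f["cy"]],[0,0,1.]])
    return K,np.array(f["rvec"],float),np.array(f["tvec"],float)
def back(f,p,z):
    K,r,t=cam(f);R=cv2.Rodrigues(r)[0]
    d=R.T@np.linalg.inv(K)@np.array([p[0],p[1],1.]);c=-R.T@t.ravel()
    return c+d*(z-c[2])/d[2]
def proj(f,P):
    K,r,t=cam(f);return cv2.projectPoints(np.array(P,float).reshape(-1,3),r,t,K,None)[0].reshape(-1,2)
E
python3 - <<'E'
from h import *
import pickle
fr=pickle.load(open("f0.pkl","rb"))
def z(n,x,y,w,h,s=8): return cv2.resize(fr[n]["img"][y:y+h,x:x+w],(w*s,h*s),interpolation=cv2.INTER_CUBIC)
a=np.hstack([z("top",330,170,45,50),z("top",145,175,45,50)]);
b=np.hstack([z("side",315,240,45,45),z("side",165,138,45,45)])
cv2.imwrite("pics/z0.png",a); cv2.imwrite("pics/z1.png",b)
cv2.imwrite("pics/z2.png",z("top",215,90,85,95,6))
t=fr["top"]; s=fr["side"]
print("wedge org",back(t,(355,211),0),back(s,(327.7,277.8),0),"tip",back(t,(348.6,179.3),0),back(s,(349.9,251.9),0))
print("edge",back(t,(255.8,173),10),back(s,(272.3,190.9),10),"mir",back(t,(256.9,143.9),10),back(s,(300.1,170.7),10))
print("spacer",back(t,(163.8,213.8),0),back(s,(178,160.4),0))
print("stack",back(t,(380.6,154),0))
E
```

```text
wedge org [ 461.43678729 -324.47953332    0.        ] [ 461.50406139 -315.86068241    0.        ] tip [ 567.88802398 -305.61143348    0.        ] [ 569.4800859  -299.87457819    0.        ]
edge [583.15031996   5.61392022  10.        ] [576.20967674   2.2150537   10.        ] mir [683.30280273   3.29490457  10.        ] [707.44298959  12.01535535  10.        ]
spacer [443.33929623 308.30399324   0.        ] [ 4.59287330e+02  3.19714383e+02 -1.13686838e-13]
stack [ 656.45091512 -415.69586577    0.        ]
```

View pics/z0.png

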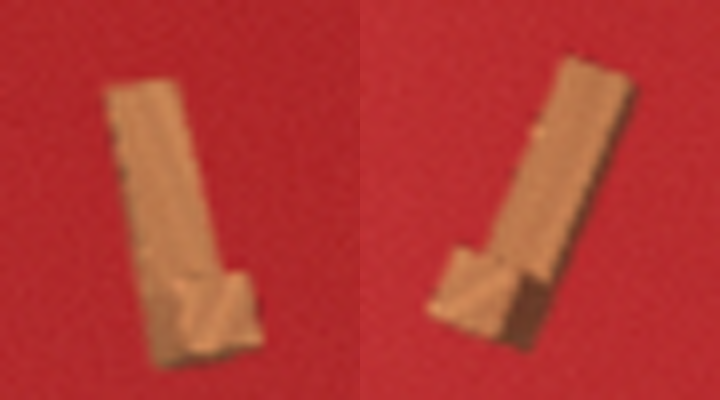

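View pics/z1.png

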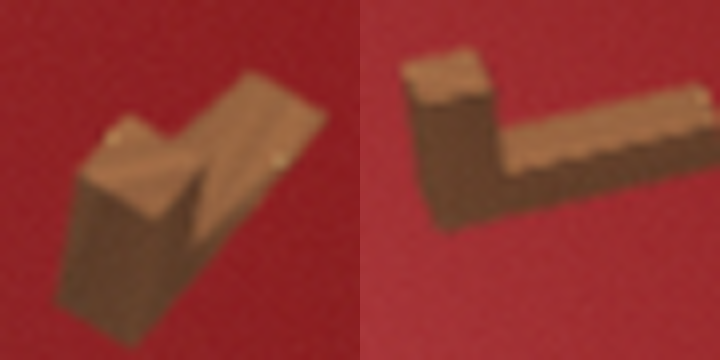

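View pics/z2.png

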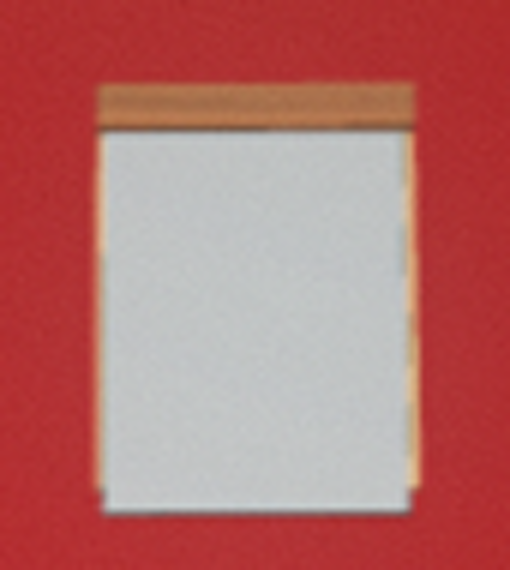

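The right-hand block tapers: its side view has a thin tip. The left block's foot is even in thickness, so it's the spacer. Next I'll refine the wedge pose by fitting silhouettes in both cameras, and measure the glass corners.

```bash
cat >> h.py <<'E'
from scipy.optimize import minimize
def wedge_parts(x,y,th):
    c,s=np.cos(th),np.sin(th)
    def T(P): P=np.array(P,float); return np.c_[x+c*P[:,0]-s*P[:,1],y+s*P[:,0]+c*P[:,1],P[:,2]]
    blk=[(a,b,h) for a in(-15,15) for b in(-15,15) for h in(0,65)]
    rmp=[(15,b,h) for b in(-15,15) for h in(0,23)]+[(105,b,h) for b in(-15,15) for h in(0,3)]
    return [T(blk),T(rmp)]
def render(f,p,off=(0,0),S=4,win=None):
    x0,y0,w,h=win; m=np.zeros((h*S,w*S),np.uint8)
    for P in wedge_parts(*p):
        q=(proj(f,P)-[x0-.5,y0-.5])*S-.5
        cv2.fillConvexPoly(m,cv2.convexHull(np.round(q*16).astype(np.int32)),255,cv2.LINE_AA,4)
    return cv2.resize(m,(w,h),interpolation=cv2.INTER_AREA)/255.
def fit(frs,p0,wins):
    tgt={}
    for n in frs:
        x,y,w,h=wins[n]; im=frs[n]["img"][y:y+h,x:x+w].astype(float)
        r=im[...,1]/(im[...,2]+1)   # green/red: red cloth low
        lo,hi=np.median(r),0.55
        tgt[n]=np.clip((r-lo)/(hi-lo),0,1)
    def cost(v): return sum(((render(frs[n],(v[0],v[1],v[2]/100),win=wins[n])-tgt[n])**2).sum() for n in frs)
    best=minimize(cost,[p0[0],p0[1],p0[2]*100],method="Nelder-Mead",options=dict(initial_simplex=[[p0[0]+a,p0[1]+b,p0[2]*100+c] for a,b,c in((0,0,0),(8,0,0),(0,8,0),(0,0,8))],maxiter=400))
    return best.x/[1,1,100],best.fun
E
python3 - <<'E'
from h import *
import pickle
fr=pickle.load(open("f0.pkl","rb"))
w={"top":(330,170,45,50),"side":(315,240,50,45)}
for k in (["top","side"],["top"],["side"]):
    print(k,fit({n:fr[n] for n in k},(461,-320,.17),w))
t=fr["top"]
for n,p in dict(nl=(104,513),nr=(411,513),fl=(104,130),fr=(407,130)).items():
    print(n,back(t,(215+p[0]/6-.5,90+p[1]/6-.5),16))
for n,p in dict(nl=(98,488),nr=(420,488),fl=(98,130),fr=(413,130)).items():
    print("batten",n,back(t,(215+p[0]/6-.5,90+p[1]/6-.5),10))
for n,p in dict(L=(98,84),R=(414,84)).items():
    print("rail back",n,back(t,(215+p[0]/6-.5,90+p[1]/6-.5),24))
cv2.imwrite("pics/z3.png",cv2.resize(fr["side"]["img"][135:210,245:355],None,fx=6,fy=6,interpolation=cv2.INTER_CUBIC))
E
```

```text
['top', 'side'] (array([ 4.65627554e+02, -3.16279931e+02,  1.57222295e-01]), np.float64(39.95112770413923))
['top'] (array([ 4.62071568e+02, -3.15227472e+02,  1.47143699e-01]), np.float64(2.3024841167691754))
['side'] (array([ 4.67466108e+02, -3.16439131e+02,  1.54048139e-01]), np.float64(4.631415415934633))
nl [574.08823474  85.05588566  16.        ]
nr [576.40546887 -84.76607033  16.        ]
fl [795.39240535  90.16732137  16.        ]
fr [797.66221925 -81.72149946  16.        ]
batten nl [589.38969918  89.10179325  10.        ]
batten nr [591.8299432  -90.10349566  10.        ]
batten fl [797.51045965  93.98846179  10.        ]
batten fr [799.8807026  -85.50566542  10.        ]
rail back L [819.64262791  93.65545984  24.        ]
rail back R [821.99325339 -85.08882033  24.        ]
```

View pics/z3.png

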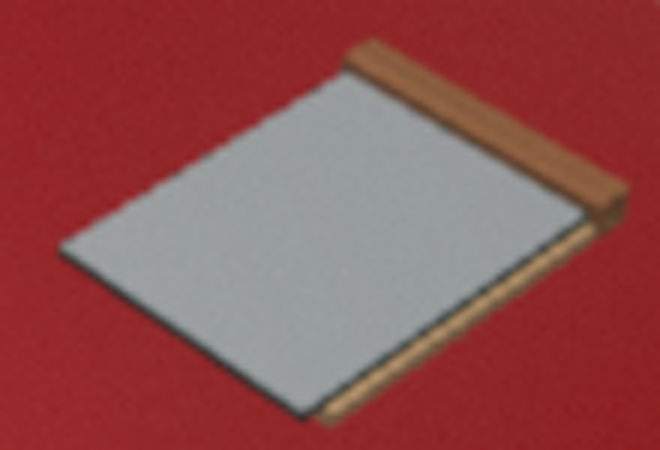

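```bash
python3 - <<'E'
from h import *
import pickle
from scipy.spatial.transform import Rotation as R
r=R.from_euler("xyz",[-90.411,89.905,-108.56],degrees=True).as_matrix(); print(r.round(3))
a=np.arctan2(r[1,1],r[0,1]); print("tool y heading",a)
for d in (.15+np.pi/2,.15-np.pi/2): print("turn",(d-a+np.pi)%(2*np.pi)-np.pi)
fr=pickle.load(open("f0.pkl","rb"));s=fr["side"]
for n,p in dict(nl=(62,245),nr=(303,412),fr=(585,213),fl=(343,70)).items(): print(n,back(s,(245+p[0]/6-.5,135+p[1]/6-.5),16))
# gripper in images: project TCP
for n in fr: print(n,proj(fr[n],[[179,546,213],[179,546,213+79]]))
E
```

```text
[[-0.001  0.311  0.95 ]
 [-0.002  0.95  -0.311]
 [-1.    -0.002 -0.   ]]
tool y heading 1.2540365307104417
turn 0.46675979608445495
turn -2.674832857505338
nl [581.15509122  84.90428343  16.        ]
nr [583.44427029 -84.13048514  16.        ]
fr [802.74934392 -78.11401688  16.        ]
fl [799.4178634   92.23223567  16.        ]
top [[ 53.69108357 302.16461948]
 [ 38.44305933 305.66621323]]
side [[ 43.87150766 105.7756765 ]
 [ 35.37722782  80.95990787]]
```

Call:
play_rows --pt "0.012 -0.036 0 -0.11 1" --pt "0.024 -0.072 0 -0.22 1" --pt "0.036 -0.108 0 -0.33 1" --pt "0.048 -0.144 0 -0.44 1" --pt "0.06 -0.18 0 -0.55 1" --pt "0.072 -0.216 0 -0.66 1" --pt "0.084 -0.252 0 -0.77 1" --pt "0.096 -0.288 0 -0.88 1" --squeeze 20

```text
time_s: 1.57
ee_pos: [275.2, 256.7, 214.2]
ee_rot: [96.4, 89.9, 27.5]
force: [0.6, 0.3, 0.5]
gripper_width: 91.5
```

Call:
play_rows --pt "0.012 -0.036 0 -0.11 1" --pt "0.024 -0.072 0 -0.22 1" --pt "0.036 -0.108 0 -0.33 1" --pt "0.048 -0.144 0 -0.44 1" --pt "0.06 -0.18 0 -0.55 1" --pt "0.072 -0.216 0 -0.66 1" --pt "0.084 -0.252 0 -0.77 1" --pt "0.096 -0.288 0 -0.88 1"

```text
time_s: 2.23
ee_pos: [371.3, -31.5, 214.4]
ee_rot: [120.0, 89.9, 0.7]
force: [0.2, 1.8, 0.5]
gripper_width: 91.5
```

Call:
play_rows --pt "0.012 -0.036 0 -0.11 1" --pt "0.024 -0.072 0 -0.22 1" --pt "0.036 -0.108 0 -0.33 1" --pt "0.048 -0.144 0 -0.44 1" --pt "0.06 -0.18 0 -0.55 1" --pt "0.072 -0.216 0 -0.66 1" --pt "0.084 -0.252 0 -0.77 1" --pt "0.094 -0.286 0 -0.915 1"

```text
time_s: 2.9
ee_pos: [465.6, -317.8, 213.9]
ee_rot: [138.8, 90.0, -31.9]
force: [0.3, 0.1, 0.3]
gripper_width: 91.4
```

```bash
cat > st.py <<'E'
from workcell import sensors
from scipy.spatial.transform import Rotation as R
import numpy as np
def st():
    s=sensors.state(); r=R.from_euler("xyz",s["ee_rot"],degrees=True).as_matrix()
    print("t",s["time_s"],"pos",s["ee_pos"].round(1),"q",s["qpos"].round(1),"yh",round(float(np.arctan2(r[1,1],r[0,1])),3),"axis",r[:,0].round(3),"F",s["force"].round(2),"T",s["torque"].round(2),"w",round(float(s["gripper_width"]),1)); return s
E
python3 - <<'E'
from st import *; from h import *
from workcell import grab_frame
s=st()
for n in ("top","side"):
    f=grab_frame(n); i=f["img"].copy()
    p=proj(f,[s["ee_pos"]])[0]; print(p)
    x,y=max(0,int(p[0])-55),max(0,int(p[1])-50)
    c=cv2.resize(i[y:y+100,x:x+110],None,fx=6,fy=6,interpolation=cv2.INTER_CUBIC)
    q=((p-[x,y]+.5)*6).astype(int); cv2.circle(c,tuple(int(v) for v in q),4,(255,0,255),1)
    cv2.imwrite(f"pics/g_{n}.png",c)
E
```

```text
t 2.9 pos [ 465.6 -317.8  213.9] q [-35.5  17.3  91.2   0.   71.5  45.1] yh -1.407 axis [ 0. -0. -1.] F [0.34 0.11 0.25] T [-0.1   0.13 -0.01] w 91.4
[370.66228759 201.32023879]
[340.89925564 217.15936053]
```

View pics/g_side.png

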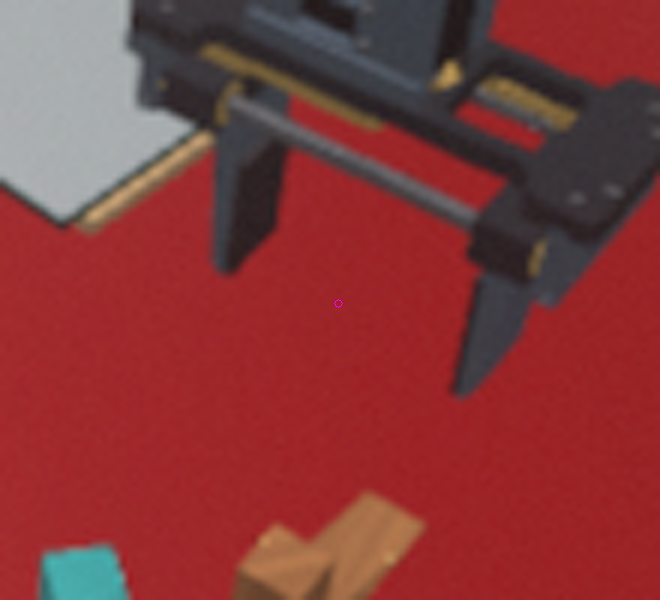

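View pics/g_top.png

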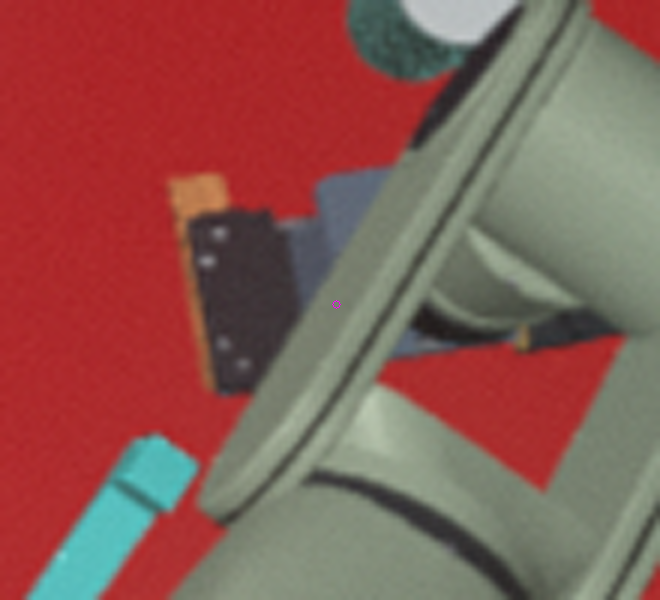

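```bash
python3 - <<'E'
from h import *
import pickle
fr=pickle.load(open("f0.pkl","rb"))
for p in [(340.6,229.4),(381.8,221.7),(346,228),(332,226),(388,221),(376,222)]: print(p,back(fr["top"],p,20).round(),back(fr["top"],p,60).round())
E
```

```text
(340.6, 229.4) [ 399. -272.   20.] [ 396. -264.   60.]
(381.8, 221.7) [ 426. -406.   20.] [ 422. -394.   60.]
(346, 228) [ 403. -289.   20.] [ 401. -281.   60.]
(332, 226) [ 409. -244.   20.] [ 406. -237.   60.]
(388, 221) [ 428. -426.   20.] [ 425. -413.   60.]
(376, 222) [ 424. -387.   20.] [ 421. -375.   60.]
```

Call:
play_rows --pt "0 0 -0.03 -0.01 1" --pt "0 0 -0.06 -0.01 1" --pt "0 0 -0.09 -0.01 1" --pt "0 0 -0.12 -0.01 1" --pt "0 0 -0.13 -0.01 1" --pt "0 0 -0.13 -0.01 1" --pt "0 0 -0.13 -0.01 1" --pt "0 0 -0.13 -0.01 1"

```text
time_s: 3.67
ee_pos: [466.4, -316.3, 86.0]
ee_rot: [135.7, 89.8, -35.2]
force: [0.3, -0.2, -0.7]
gripper_width: 91.1
```

```bash
python3 - <<'E'
from st import *; from h import *
from workcell import grab_frame
s=st()
f=grab_frame("side"); i=f["img"]
x,y=270,210
c=cv2.resize(i[y:y+95,x:x+120],None,fx=6,fy=6,interpolation=cv2.INTER_CUBIC)
for p in proj(f,[s["ee_pos"]]):
    cv2.circle(c,tuple(int(v) for v in (p-[x,y]+.5)*6),4,(255,0,255),1)
cv2.imwrite("pics/g2.png",c)
E
```

```text
t 3.6667 pos [ 466.4 -316.3   86. ] q [-35.3  23.5 101.7   0.   54.5  45.5] yh -1.411 axis [ 0.003 -0.002 -1.   ] F [ 0.29 -0.19 -0.65] T [-0.12  0.12  0.03] w 91.1
```

View pics/g2.png

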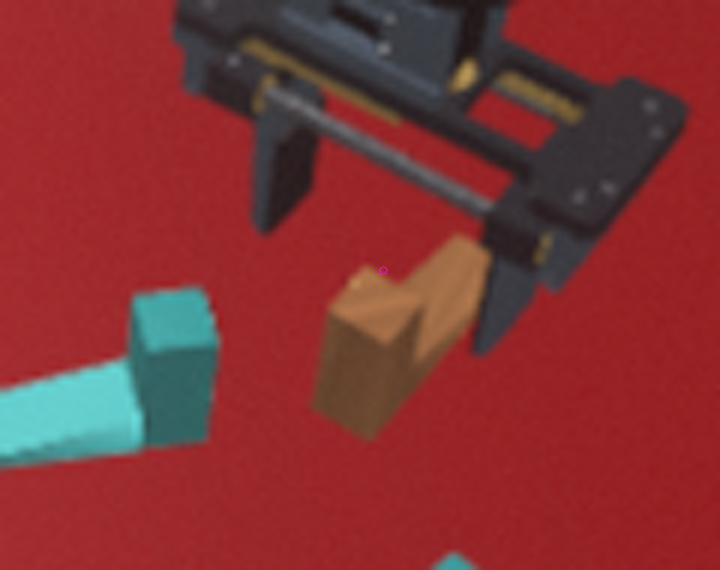

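Call:
play_rows --pt "0 0 -0.02 0 1" --pt "0 0 -0.04 0 1" --pt "0 0 -0.06 0 1" --pt "0 0 -0.068 0 1" --pt "0 0 -0.069 0 1" --pt "0 0 -0.069 0 1" --pt "0 0 -0.069 0 0.6" --pt "0 0 -0.069 0 0.3"

```text
time_s: 4.38
ee_pos: [466.1, -316.3, 16.4]
ee_rot: [134.6, 89.8, -36.3]
force: [-0.0, -1.0, 0.1]
gripper_width: 80.6
```

Call:
play_rows --pt "0 0 0 0 0.2" --pt "0 0 0 0 0.1" --pt "0 0 0 0 0.1" --pt "0 0 0 0 0.1" --pt "0 0 0 0 0.1" --pt "0 0 0 0 0.1" --pt "0 0 0 0 0.1" --pt "0 0 0 0 0.1" --squeeze 25

```text
time_s: 5.05
ee_pos: [465.1, -315.6, 14.9]
ee_rot: [76.3, 90.0, -94.6]
force: [-0.8, -0.8, -0.6]
gripper_width: 29.7
```

```bash
python3 - <<'E'
from st import *; from h import *
from workcell import grab_frame
s=st()
f=grab_frame("side"); i=f["img"]
x,y=270,210
c=cv2.resize(i[y:y+95,x:x+120],None,fx=6,fy=6,interpolation=cv2.INTER_CUBIC)
cv2.imwrite("pics/g3.png",c)
E
```

```text
t 5.05 pos [ 465.1 -315.6   14.9] q [-35.3  28.5 106.   -0.   45.5  45.5] yh -1.411 axis [-0. -0. -1.] F [-0.78 -0.81 -0.63] T [-0.07  0.21 -0.  ] w 29.7
```

View pics/g3.png

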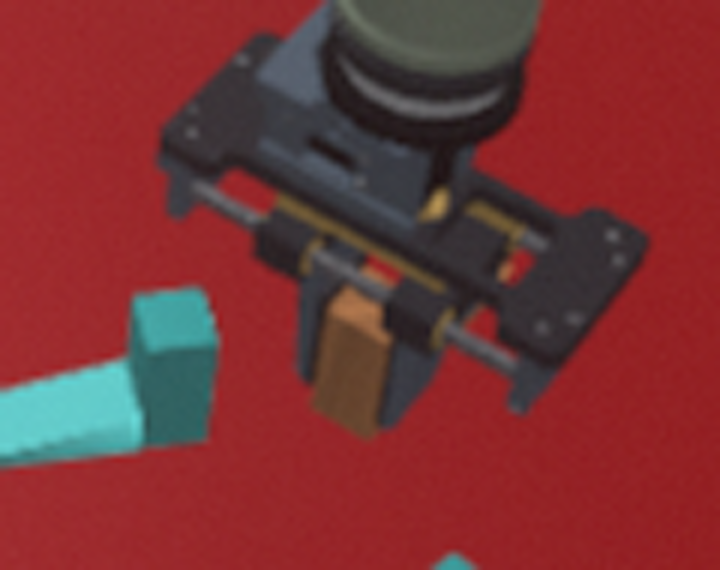

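Call:
play_rows --pt "0 0 0.015 0 0.1" --pt "0 0 0.03 0 0.1" --pt "0 0.02 0.04 -0.02 0.1" --pt "-0.005 0.05 0.04 -0.05 0.1" --pt "-0.01 0.08 0.04 -0.08 0.1" --pt "-0.015 0.11 0.04 -0.11 0.1" --pt "-0.018 0.14 0.04 -0.14 0.1" --pt "-0.02 0.17 0.04 -0.14 0.1"

```text
time_s: 5.77
ee_pos: [444.2, -144.2, 54.8]
ee_rot: [-16.8, 90.0, 164.2]
force: [-0.5, 0.3, -1.2]
gripper_width: 29.7
```

Call:
play_rows --pt "-0.002 0.03 0 0 0.1" --pt "-0.004 0.06 0 0 0.1" --pt "-0.006 0.09 0 0 0.1" --pt "-0.009 0.12 0 0 0.1" --pt "-0.012 0.138 0 0 0.1" --pt "-0.012 0.143 0 0 0.1" --pt "-0.012 0.143 -0.02 0 0.1" --pt "-0.012 0.143 -0.034 0 0.1"

```text
time_s: 6.43
ee_pos: [433.7, -2.5, 20.8]
ee_rot: [164.7, 89.9, -14.1]
force: [-0.1, 0.1, -0.9]
gripper_width: 30.0
```

Call:
play_rows --pt "0 0 -0.002 0 0.1" --pt "0 0 -0.004 0 0.1" --pt "0 0 -0.005 0 0.1" --pt "0 0 -0.006 0 0.1" --pt "0 0 -0.006 0 0.1" --pt "0 0 -0.006 0 0.1" --pt "0 0 -0.006 0 0.1" --pt "0 0 -0.006 0 0.1"

```text
time_s: 7.1
ee_pos: [433.3, -2.6, 15.3]
ee_rot: [170.8, 90.0, -8.1]
force: [-0.1, 0.8, -1.7]
gripper_width: 30.0
```

```bash
python3 - <<'E'
from st import *; from h import *
from workcell import grab_frame,finder
import pickle
s=st(); fr={}
for n,(x,y,w,h) in dict(side=(190,140,110,90),top=(200,130,110,95)).items():
    f=grab_frame(n); fr[n]=f
    c=cv2.resize(f["img"][y:y+h,x:x+w],None,fx=7,fy=6*7//6,interpolation=cv2.INTER_CUBIC)[:600]
    cv2.imwrite(f"pics/a_{n}.png",c)
    for l in ("wedge_tip","mirror_edge"):
        for d in finder.spot_point(f,l): print(n,l,d["point"],d["conf"],back(f,d["point"],10 if l[0]=="m" else 0).round(1))
pickle.dump(fr,open("f1.pkl","wb"))
E
```

```text
t 7.1 pos [433.3  -2.6  15.3] q [ -1.9  19.7 122.9  -0.   37.4  87. ] yh -1.551 axis [ 0.001 -0.    -1.   ] F [-0.14  0.8  -1.7 ] T [-0.05  0.19  0.  ] w 30.0
side wedge_tip [348.6, 307.8] 0.72 [ 431.5 -406.7    0. ]
side wedge_tip [254.7, 285.3] 0.63 [ 311.1 -209.9    0. ]
top wedge_tip [316.5, 256.0] 0.91 [ 312.5 -195.7    0. ]
top wedge_tip [378.4, 219.9] 0.59 [ 433.  -400.9    0. ]
top mirror_edge [255.8, 173.9] 0.74 [580.1   5.6  10. ]
top mirror_edge [254.7, 188.2] 0.48 [531.7   8.5  10. ]
```

View pics/a_side.png

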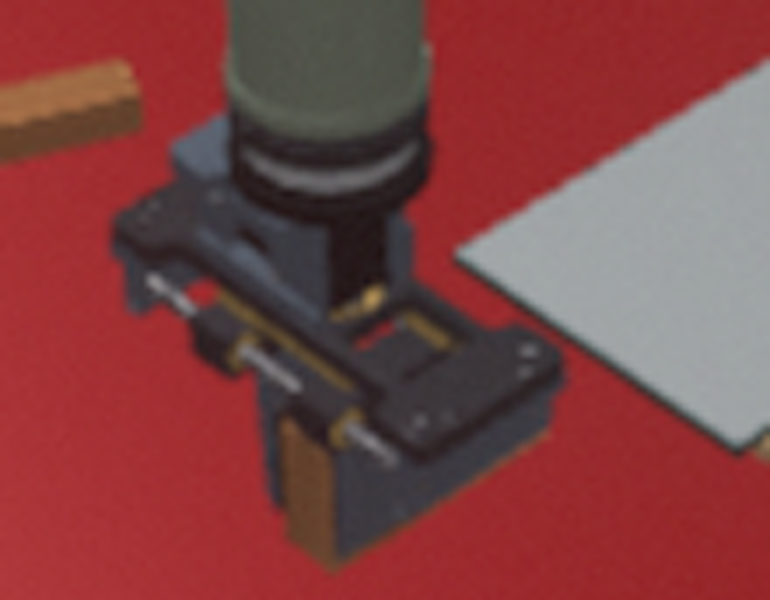

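View pics/a_top.png

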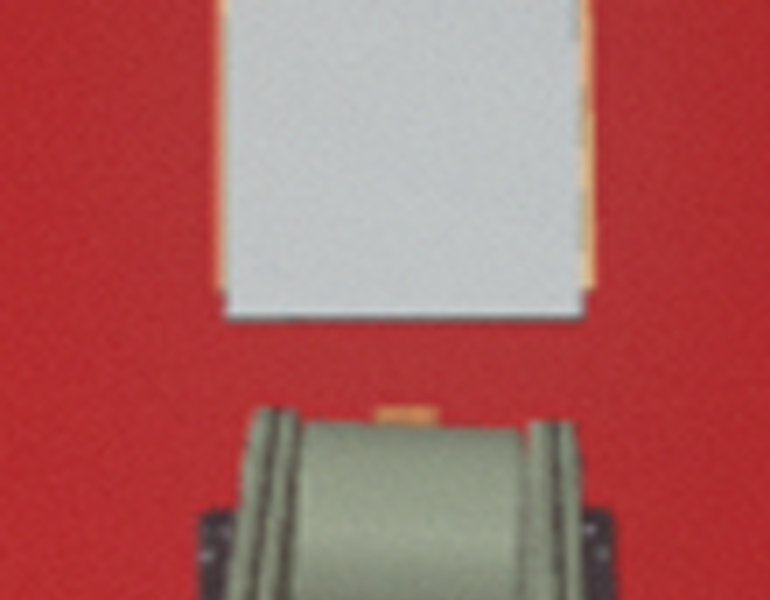

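```bash
python3 - <<'E'
from h import *
import pickle
fr=pickle.load(open("f1.pkl","rb"))
th=.02
for n,(x0,y0) in dict(side=(190,140),top=(200,130)).items():
    f=fr[n]; o=np.array([433.3,-2.6])
    for P in [(-15,-15,0),(15,-15,0),(105,-15,0),(105,15,3),(105,-15,3),(16,-30,40),(50,-50,15)]:
        w=[o[0]+np.cos(th)*P[0]-np.sin(th)*P[1],o[1]+np.sin(th)*P[0]+np.cos(th)*P[1],P[2]]
        print(n,P,((proj(f,[w])[0]-[x0,y0]+.5)*7).round())
t=fr["top"]
for p in [(378,407),(438,407),(226,318),(583,318)]:
    print(p,back(t,(200+p[0]/7-.5,130+p[1]/7-.5),3 if p[1]>400 else 16))
E
```

```text
side (-15, -15, 0) [331. 580.]
side (15, -15, 0) [386. 543.]
side (105, -15, 0) [544. 439.]
side (105, 15, 3) [494. 398.]
side (105, -15, 3) [544. 433.]
side (16, -30, 40) [413. 490.]
side (50, -50, 15) [509. 520.]
top (-15, -15, 0) [439. 652.]
top (15, -15, 0) [439. 589.]
top (105, -15, 0) [437. 401.]
top (105, 15, 3) [374. 400.]
top (105, -15, 3) [437. 400.]
top (16, -30, 40) [473. 577.]
top (50, -50, 15) [513. 511.]
(378, 407) [534.68425394  12.61847362   3.        ]
(438, 407) [535.07668354 -15.96420096   3.        ]
(226, 318) [574.32755637  85.21956831  16.        ]
(583, 318) [576.63722958 -84.0542292   16.        ]
```

Call:
play_rows --pt "0.008 0.0003 0 0 0.1" --pt "0.016 0.0006 0 0 0.1" --pt "0.024 0.001 0 0 0.1" --pt "0.032 0.0013 0 0 0.1" --pt "0.04 0.0016 0 0 0.1" --pt "0.048 0.002 0 0 0.1" --pt "0.056 0.0023 0 0 0.1" --pt "0.064 0.0026 0 0 0.1"

```text
time_s: 8.07
ee_pos: [496.4, 0.1, 14.9]
ee_rot: [0.1, 89.8, -178.7]
force: [-3.5, -0.7, 4.1]
gripper_width: 29.9
```

```bash
cat > look.py <<'E'
from st import *; from h import *
from workcell import grab_frame,finder
import sys,pickle
k=sys.argv[1]; s=st(); fr={}
for n,(x,y,w,h) in dict(side=(225,125,110,85),top=(200,95,110,85)).items():
    f=grab_frame(n); fr[n]=f
    cv2.imwrite(f"pics/{k}_{n}.png",cv2.resize(f["img"][y:y+h,x:x+w],None,fx=7,fy=7,interpolation=cv2.INTER_CUBIC))
pickle.dump(fr,open(f"{k}.pkl","wb"))
E
python3 look.py b
```

```text
t 8.0667 pos [4.964e+02 1.000e-01 1.490e+01] q [ -1.3  24.1 114.7  -0.   41.4  87.6] yh -1.551 axis [-0.003 -0.    -1.   ] F [-3.52 -0.72  4.14] T [-0.06  0.88 -0.  ] w 29.9
```

View pics/b_side.png

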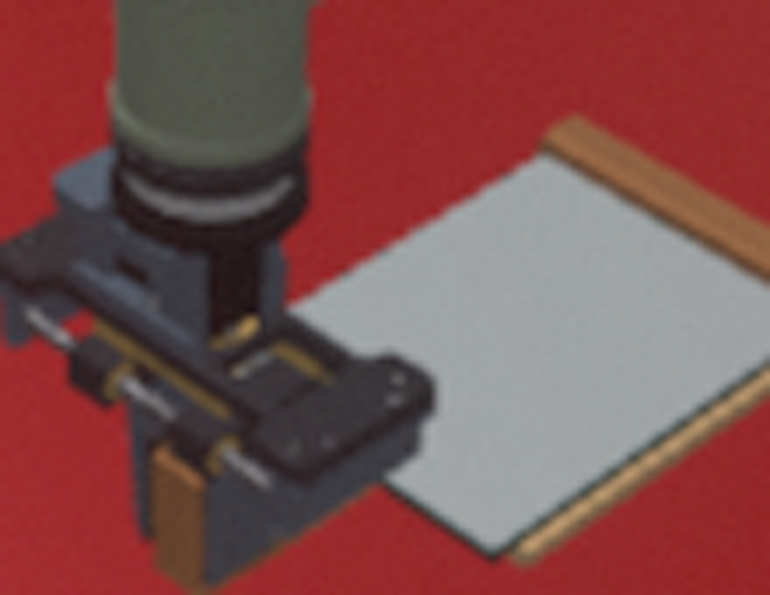

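Call:
play_rows --pt "0 0 0.0005 0 0.1" --pt "0.001 0 0.0005 0 0.1" --pt "0.002 0 0.0005 0 0.1" --pt "0.003 0 0.0005 0 0.1" --pt "0.004 0 0.0005 0 0.1" --pt "0.005 0.0001 0.0005 0 0.1" --pt "0.006 0.0001 0.0005 0 0.1" --pt "0.007 0.0001 0.0005 0 0.1"

```text
time_s: 8.83
ee_pos: [503.4, 0.1, 15.2]
ee_rot: [1.0, 89.9, -177.9]
force: [-0.4, -0.6, -2.3]
gripper_width: 29.8
```

Call:
play_rows --pt "0.001 0 0 0 0.1" --pt "0.002 0 0 0 0.1" --pt "0.003 0 0 0 0.1" --pt "0.004 0 0 0 0.1" --pt "0.005 0.0001 0 0 0.1" --pt "0.006 0.0001 0 0 0.1" --pt "0.007 0.0001 0 0 0.1" --pt "0.008 0.0002 0 0 0.1"

```text
time_s: 9.5
ee_pos: [511.8, 0.3, 15.3]
ee_rot: [3.3, 89.9, -175.5]
force: [-3.8, -1.1, -4.8]
gripper_width: 30.2
```

Call:
play_rows --pt "0.001 0 0 0 0.1" --pt "0.002 0 0 0 0.1" --pt "0.003 0 0 0 0.1" --pt "0.004 0 0 0 0.1" --pt "0.005 0.0001 0 0 0.1" --pt "0.006 0.0001 0 0 0.1" --pt "0.007 0.0001 0 0 0.1" --pt "0.008 0.0002 0 0 0.1"

```text
time_s: 10.17
ee_pos: [520.3, 0.5, 15.5]
ee_rot: [115.7, 90.0, -63.2]
force: [-3.5, -0.7, -4.4]
gripper_width: 30.1
```

```bash
python3 look.py c
```

```text
t 10.1667 pos [5.203e+02 5.000e-01 1.550e+01] q [ -1.2  25.6 111.6  -0.   42.8  87.7] yh -1.551 axis [ 0. -0. -1.] F [-3.53 -0.66 -4.41] T [-0.14  1.06  0.01] w 30.1
```

View pics/c_side.png

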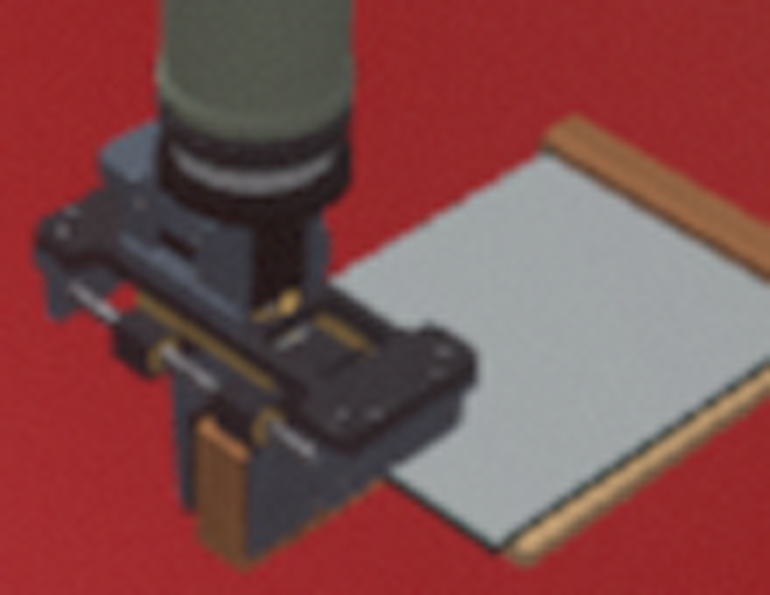

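View pics/c_top.png

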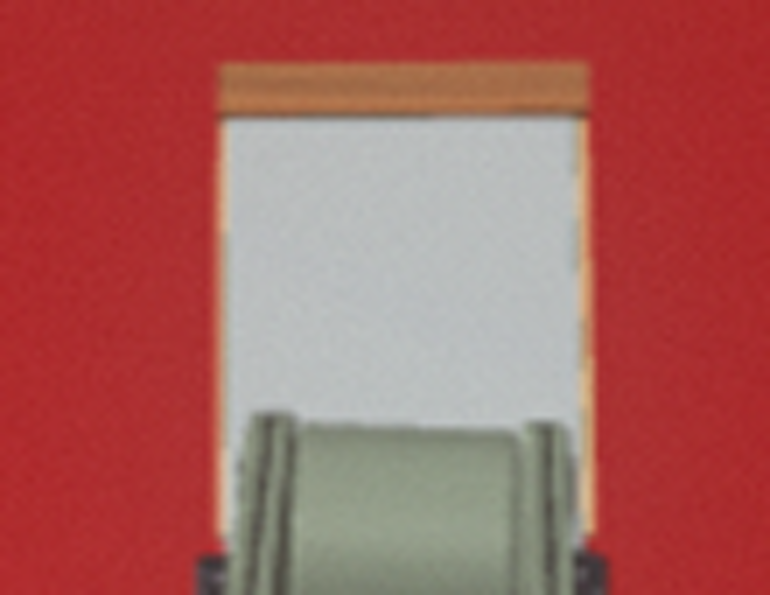

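Call:
play_rows --pt "0.001 0 0 0 0.1" --pt "0.002 0 0 0 0.1" --pt "0.003 0 0 0 0.1" --pt "0.004 0 0 0 0.1" --pt "0.005 0.0001 0 0 0.1" --pt "0.006 0.0001 0 0 0.1" --pt "0.007 0.0001 0 0 0.1" --pt "0.009 0.0002 0 0 0.1"

```text
time_s: 10.93
ee_pos: [529.1, 0.7, 15.5]
ee_rot: [20.4, 90.0, -158.4]
force: [-4.0, -0.2, -4.4]
gripper_width: 29.5
```

Call:
play_rows --pt "0 0 0 0 0.1" --pt "0 0 0 0 0.1" --pt "0 0 0 0 0.1" --pt "0 0 0 0 0.1" --pt "0 0 0 0 0.1" --pt "0 0 0 0 0.1" --pt "0 0 0 0 0.1" --pt "0 0 0 0 0.1"

```text
time_s: 11.6
ee_pos: [529.7, 0.7, 15.6]
ee_rot: [173.8, 89.9, -5.0]
force: [-2.5, -0.5, -4.7]
gripper_width: 30.0
```

```bash
python3 look.py d; python3 - <<'E'
import pickle,cv2,numpy as np
from h import *
b,d=[pickle.load(open(k+".pkl","rb"))["side"]for k in "bd"]
o=[cv2.resize(f["img"][185:215,275:325],None,fx=8,fy=8,interpolation=cv2.INTER_CUBIC) for f in (b,d)]
cv2.imwrite("pics/cmp.png",np.hstack(o))
# predicted pixel of lower near-right glass corner, for each lift
for l in (0,3,5,7,9): print(l,((proj(d,[[579,-85,10+l]])[0]-proj(d,[[579,-85,10]])[0])*8).round(1))
# image shift of corner patch b->d via phase matching
g=lambda f:cv2.cvtColor(f["img"],cv2.COLOR_BGR2GRAY).astype(np.float32)
T=cv2.resize(g(b)[199:209,283:301],None,fx=8,fy=8,interpolation=cv2.INTER_CUBIC)
S=cv2.resize(g(d)[191:215,275:309],None,fx=8,fy=8,interpolation=cv2.INTER_CUBIC)
r=cv2.matchTemplate(S,T,cv2.TM_CCOEFF_NORMED); _,v,_,p=cv2.minMaxLoc(r); print("shift x8",p[0]-64,p[1]-64,v)
E
```

```text
t 11.6 pos [529.7   0.7  15.6] q [ -1.2  26.2 110.4  -0.   43.3  87.7] yh -1.551 axis [ 0.001 -0.    -1.   ] F [-2.54 -0.46 -4.67] T [-0.05  0.54 -0.04] w 30.0
0 [0. 0.]
3 [ 0.6 -6. ]
5 [  0.9 -10. ]
7 [  1.3 -14. ]
9 [  1.7 -18.1]
shift x8 2 -14 0.9566906690597534
```

View pics/cmp.png

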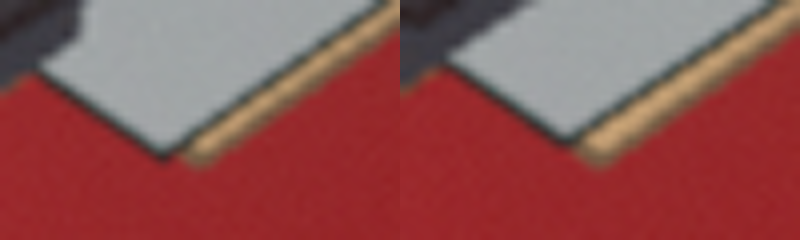

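View pics/d_side.png

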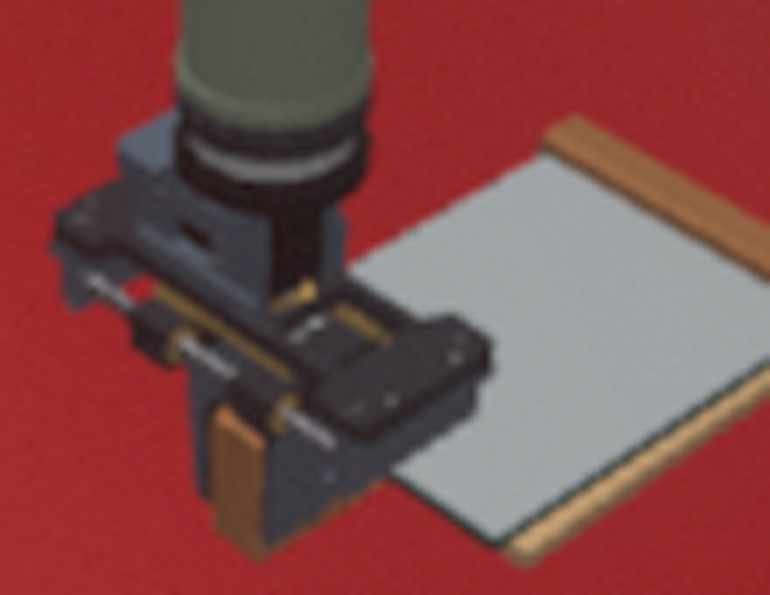

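```bash
python3 - <<'E'
from st import *
from workcell import job_done
st(); print(job_done())
E
```

```text
t 11.7 pos [529.7   0.7  15.6] q [ -1.2  26.2 110.4  -0.   43.3  87.7] yh -1.551 axis [ 0.001 -0.    -1.   ] F [-0.85  0.65 -4.1 ] T [-0.09  0.44 -0.01] w 30.0
the job is handed in; nothing more can be done
None
```

I gripped the wooden wedge, which was the right-hand block, by its grip block. I set it down in front of the mirror on the middle line and slid it slowly under the open front edge. I handed the job in at 11.7 s, still gripping the wedge.

**Lift:** the front edge is about 5–6 mm up. The wedge's travel past the edge gives about 5.2 mm plus roughly 0.6 mm of float. The shift of the glass corner in the side camera gives about 6–7 mm, less a little for sliding. The two disagree by about 1 mm, and both are inside the 2.5–9 mm limit.

**Wedge:** its grip opening reads 30 mm with the squeeze set to 25 N. The tool is vertical, and the wedge may be floating 0.5–0.7 mm, against a limit of 6 mm. The tip is within a few mm of the middle line.

**Force:** the tool-force readings I took stayed under about 7 N in total. The downward load on the wedge during the lift was steady at 4–5 N, including the wedge's own weight.

**Mirror and bench:** in the last side view the mirror's back edge is still at the stop rail. The gripper is clear of the glass, and nothing else on the bench was touched as far as the views show.

**Cameras:** they disagreed by 5–7 mm on absolute x, so I judged the gap between wedge and glass within each view (40.5 and 41 mm), where they agreed.

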